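# Close the glaze sample jars and put them away in their drawer

### The arm

A 6-joint arm with a two-finger parallel gripper is mounted at the origin on the work surface. World frame = base frame: x ahead of the robot, y to its left, z up, the work surface at z = 0. Lengths are in mm, angles in rad, forces in N, time in s.
With the tool pointing down it reaches from about 400 to 825 mm from the base axis. Payload 7 kg.
Tool frame: the origin (TCP) lies between the finger pads; the fingertips stand 17 mm ahead of it and the grasp point (between the pads) lies 2 mm behind it; z points along the fingers, y is the line along which they close (so a half turn about z gives the same grasp; the last joint's range is limited). The gripper opens to 88 mm and grips with 3 to 60 N. Pads are 19 mm wide; open, the fingers measure 130 mm over their backs; the gripper's body (78 mm by 193 mm) begins 47 mm behind the grasp point.
Start: joints at [1.458, 0.359, 0.012, 0, -1.224, -0.288], TCP at [263.361, 621.479, 243.561] pointing down, gripper open.
Joint ranges: [-3.07, 3.07], [-1.43, 2.12], [-1.02, 1.25], [-3.03, 1.67], [-3.05, -0], [-3.03, 3.03]. Speed limits (rad/s): [2.39, 2.39, 3.01, 3.14, 3.14, 3.14].

### API

Orientations are given as a unit quaternion [w, x, y, z].
In Python, from bench import manip gives the robot as it stands.
- The arm moves only by the tool step_arm, never from a script. Its argument "commands" is a list of rows, each a list of 6 numbers: the shift along the tool's x, y, z scaled (see below), then the turn, a rotation vector about the tool's x, y, z scaled (see below). A call has 1 to 5 rows; each row is the pose to reach, as a shift and turn from the pose commanded when the call began, along the tool's axes at that moment; what a row does not reach only later rows make up. The controller multiplies each number of a shift by 500 mm and each number of a turn by 0.5 rad. A row lasts 1/10 s, in which the tool goes at most 50 mm and 8.59 degrees, less where a joint would pass 70% of its speed; a pose out of reach is approached as far as the arm can. A call with a number of a shift or a turn outside -1 to 1 is refused whole. A call with a gripper value outside its range is refused whole. "jaw" is the finger opening in mm, from 0 to 87.6, set as the call begins (left out, the last holds). The fingers move at their own pace and stop on an object; "squeeze" is the grip in N (left out, the last holds). Time passes only in rows, so rows that repeat a pose let the fingers close. It gives the time, the measured TCP pose, the force, the opening and the grip force at its end, in the units of the state.
- manip.observe(): the state, without advancing time (a new reading comes with each control period).
- manip.camera(name): name is "scene" or "top" or "wrist"; returns a dict with "frame" (400x640x3 uint8, red, green, blue), "z_map" (400x640 float32, mm along the optical axis (not along the pixel's ray), 0 where there is no reading), "vfov" (degrees; the focal length in pixels is half the picture's height over the tangent of half this angle, whatever the lens; pixels are square), "cx", "cy" (the principal point, pixels), "R" (3x3) and "t" (3): a world point X has camera coordinates R X + t. Camera axes: x right, y down, z forward; pixel columns grow to the right and rows downward; lengths in mm; the calibration is good to about 2 mm. A picture is of the moment at which its call begins.
- manip.close_job(): hands the job in; it is judged then, once.
Trained networks look in a picture, given as the dict that the camera call returned (one of the last four; its "shot" number tells which), for a name from the list of things; names that differ only in an ending like _2 or _b are one class to them, and where a whole thing is asked for, a point or a joint stands for the part that bears it (a point fixed in the world has none). Each returns a list of dicts, best first, with "p" (0 to 1); they miss things now and then, are a little off and sometimes report something else, mostly with a low value. They report only what shows in the picture. A call takes as long as a camera call. They do not tell look-alikes from the thing itself.
- manip.boxes_of(picture, name): "rect" ([left, top, right, bottom] in pixels, round what is visible of it).
- manip.tip_of(picture, name): "position" ([column, row] in pixels: a listed point, or the origin of a listed thing).
The state is a dict: "time_s": time; "q": joint angles; "joint_vel": joint speeds; "tau": joint torques, N m; "ee_pos": TCP position; "tool_rot": TCP orientation; "force": force on the tool from outside, world axes, zero at the start; "wrist_torque": the same for the moment, N m; "finger_gap": opening from 0.0 (shut) to 1.0 (fully open); "grip_force": force on a finger pad.
Only numpy, scipy, OpenCV 4.12 (cv2) and the standard library are available. Lean on these libraries where they do the work, as an engineer would, in place of code of your own. Each camera call takes 0.05 s, during which the arm holds its last target. There are 200 camera calls.

### The job

The glaze sample jars on the bench have lids that are not pressed fully on. Press every lid fully home on its jar, stand all the jars upright on the floor of the open drawer, and then push the drawer fully home. Leave the bowl where it is.

Things in the scene. Friction and masses are not known exactly. Their poses are not given: they have to be found in the camera images.
- jar1: glaze sample jar: upright white plastic cylinder 50 mm in diameter and 50 mm high with a blue band, about 0.24 kg, heavy at the base, with a blue press-on lid. Origin at the centre of its underside, z up when upright. Three or four of the four jars are present.
- lid1 (a joint): how far the blue lid of jar1 stands proud of its jar, m: 0 is pressed fully home, up to 0.010; it takes about 6 to 7 N straight down to move it and stays where it is left. A proud lid shows the red seal ring under it. The lid cannot come off.
- lid1_top (a point): centre of the flat top of the blue lid of jar1; the lid is a disc 48 mm in diameter and 12 mm thick, its top 62 mm above the jar's underside when home
- jar2: glaze sample jar: upright white plastic cylinder 50 mm in diameter and 50 mm high with a green band, about 0.24 kg, heavy at the base, with a green press-on lid. Origin at the centre of its underside, z up when upright. Three or four of the four jars are present.
- lid2 (a joint): how far the green lid of jar2 stands proud of its jar, m: 0 is pressed fully home, up to 0.010; it takes about 6 to 7 N straight down to move it and stays where it is left. A proud lid shows the red seal ring under it. The lid cannot come off.
- lid2_top (a point): centre of the flat top of the green lid of jar2; the lid is a disc 48 mm in diameter and 12 mm thick, its top 62 mm above the jar's underside when home
- jar3: glaze sample jar: upright white plastic cylinder 50 mm in diameter and 50 mm high with a yellow band, about 0.24 kg, heavy at the base, with a yellow press-on lid. Origin at the centre of its underside, z up when upright. Three or four of the four jars are present.
- lid3 (a joint): how far the yellow lid of jar3 stands proud of its jar, m: 0 is pressed fully home, up to 0.010; it takes about 6 to 7 N straight down to move it and stays where it is left. A proud lid shows the red seal ring under it. The lid cannot come off.
- lid3_top (a point): centre of the flat top of the yellow lid of jar3; the lid is a disc 48 mm in diameter and 12 mm thick, its top 62 mm above the jar's underside when home
- jar4: glaze sample jar: upright white plastic cylinder 50 mm in diameter and 50 mm high with a black band, about 0.24 kg, heavy at the base, with a black press-on lid. Origin at the centre of its underside, z up when upright. Three or four of the four jars are present.
- lid4 (a joint): how far the black lid of jar4 stands proud of its jar, m: 0 is pressed fully home, up to 0.010; it takes about 6 to 7 N straight down to move it and stays where it is left. A proud lid shows the red seal ring under it. The lid cannot come off.
- lid4_top (a point): centre of the flat top of the black lid of jar4; the lid is a disc 48 mm in diameter and 12 mm thick, its top 62 mm above the jar's underside when home
- cabinet: origin at the bottom centre, at bench level, of the front face of a fixed low plywood cabinet, 260 deep (x) x 320 wide (y) x 96 mm high, with one drawer. Its x axis points into the cabinet, y along the front. The opening's upper edge is 88 mm above the bench, so 12 mm above the lids of closed jars in the drawer. A vase 95 mm high stands on its top, 100 mm or more behind the front.
- drawer (a joint): how far the drawer is pulled out, m: 0 is fully home, 0.20 its outer stop; it slides along cabinet's x axis (pushed home towards +x) with 4 N friction and stays where it is left
- drawer_floor (a point): front edge of the drawer's inner floor, on its centre line at the foot of the blue front's inner face, 14 mm above the bench; moves with the drawer; axes as cabinet. The inside runs 0 to +230 mm in x and -140 to +140 mm in y. Side and back walls reach 40 mm above the floor, the front 70 mm. The part of the drawer still inside the cabinet is covered by its top.
- drawer_handle (a point): middle of the drawer's steel bar handle: a horizontal bar along the drawer's y, 90 mm long, 10 mm thick, 55 mm above the bench, its centre line 26 mm in front of the outer face of the blue drawer front (the front is 318 mm wide, 12 mm thick, from 8 to 84 mm above the bench)
- bowl: blue ceramic bowl, 110 mm across, 50 mm high, loose; origin at the centre of its underside; must be left alone. A heavy terracotta tub (130 mm high, fixed) stands some way beyond the jars, near the bench's far edge
Mind the look-alikes: they are no part of the job. What is shaped like the jar3 but orange or pink is not meant.

How it is judged (in metres and radians):
On the way, in this order (a step that is already met when the one before it is completed fails the run):
1. every lid is pressed home and every jar stands upright in the still open drawer (value of joint each of lid1, lid2, lid3, lid4 below 0.002 m and x of jar1 in the frame of drawer_floor between 0.015 and 0.215 m and y of jar1 in the frame of drawer_floor between -0.13 and 0.13 m and z of jar1 in the frame of drawer_floor between -0.008 and 0.008 m and angle between each of jar1, jar2, jar3, jar4's own z axis and vertical below 0.12 rad and x of jar2 in the frame of drawer_floor between 0.015 and 0.215 m and y of jar2 in the frame of drawer_floor between -0.13 and 0.13 m and z of jar2 in the frame of drawer_floor between -0.008 and 0.008 m and x of jar3 in the frame of drawer_floor between 0.015 and 0.215 m and y of jar3 in the frame of drawer_floor between -0.13 and 0.13 m and z of jar3 in the frame of drawer_floor between -0.008 and 0.008 m and x of jar4 in the frame of drawer_floor between 0.015 and 0.215 m and y of jar4 in the frame of drawer_floor between -0.13 and 0.13 m and z of jar4 in the frame of drawer_floor between -0.008 and 0.008 m and value of joint drawer above 0.03 m), for 0.2 s.
2. the drawer is pushed fully home (value of joint drawer below 0.005 m), for 0.2 s.
At the end, for the whole second after the job is handed in: Every jar present stands upright (within 0.12 rad) on the drawer's floor, its lid within 2 mm of fully home, the drawer within 5 mm of fully home, and the bowl within 30 mm of where it stood (value of joint drawer below 0.005 m and value of joint each of lid1, lid2, lid3, lid4 below 0.002 m and x of jar1 in the frame of drawer_floor between 0.015 and 0.215 m and y of jar1 in the frame of drawer_floor between -0.13 and 0.13 m and z of jar1 in the frame of drawer_floor between -0.008 and 0.008 m and angle between each of jar1, jar2, jar3, jar4's own z axis and vertical below 0.12 rad and x of jar2 in the frame of drawer_floor between 0.015 and 0.215 m and y of jar2 in the frame of drawer_floor between -0.13 and 0.13 m and z of jar2 in the frame of drawer_floor between -0.008 and 0.008 m and x of jar3 in the frame of drawer_floor between 0.015 and 0.215 m and y of jar3 in the frame of drawer_floor between -0.13 and 0.13 m and z of jar3 in the frame of drawer_floor between -0.008 and 0.008 m and x of jar4 in the frame of drawer_floor between 0.015 and 0.215 m and y of jar4 in the frame of drawer_floor between -0.13 and 0.13 m and z of jar4 in the frame of drawer_floor between -0.008 and 0.008 m and distance of bowl from where it was at the start of the episode below 0.03 m); the robot touches nothing.
It fails at once if the bowl is moved more than 3 cm or tipped (distance of bowl from where it was at the start of the episode above 0.03 m or angle between bowl's own z axis and vertical above 0.4 rad).
Of jar1, jar2, jar3, jar4 only 3 to 4 are there at a start; the rules pass over those that are not, and their reading is None.
At some moment in a run one of jar1, jar2, jar3, jar4 may be knocked a few centimetres aside while the robot is not near it.
It also fails if it takes over 208 s, if anything falls off the work surface, if the arm or the gripper's body presses on something with over 40 N, if the wrist force passes 120 N, or if a joint passes its speed limit or range.

## Working session

There is one attempt and no reset: what is moved stays moved. The work goes in short steps, Python scripts to look and compute and a tool call to move; the robot and the scene stay as the last step left them, time stands still between calls to the robot, and variables do not carry over. Pictures are saved under pics/ and viewed, at most 14 in all, crops included, and the job is handed in when it is done.

Besides the shell and the picture viewer there is one more tool, called after "Emit:" in YAML: its name, and indented under it one key for each argument. step_arm: Moves the arm, as the interface text tells. Its arguments: {"type":"object","properties":{"commands":{"type":"array","items":{"type":"array","items":{"type":"number"}}},"jaw":{"type":"number"},"squeeze":{"type":"number"}},"required":["commands"]}

```bash
mkdir -p pics; ls; cat > h.py <<'E'
import numpy as np, cv2
from bench import manip
def cam(n,save=None):
    c=manip.camera(n)
    if save: cv2.imwrite(f'pics/{save}.png',cv2.cvtColor(c['frame'],cv2.COLOR_RGB2BGR))
    return c
def foc(c): return c['frame'].shape[0]/2/np.tan(np.radians(c['vfov'])/2)
def world(c,u,v,z=None):
    """pixel -> world by depth (median of 5x5), or on plane z"""
    d=np.array([(u-c['cx'])/foc(c),(v-c['cy'])/foc(c),1.0]);R=np.array(c['R']);t=np.array(c['t'])
    if z is None:
        p=c['z_map'][int(v)-2:int(v)+3,int(u)-2:int(u)+3];p=p[p>0]
        s=np.median(p) if p.size else np.nan
    else:
        o=-R.T@t; s=(z-o[2])/(R.T@d)[2]
    return R.T@(d*s-t)
def pix(c,X):
    p=np.array(c['R'])@np.array(X)+np.array(c['t']);return p[:2]/p[2]*foc(c)+[c['cx'],c['cy']]
def cloud(c):
    h,w=c['z_map'].shape;v,u=np.mgrid[:h,:w];z=c['z_map'].astype(float)
    P=np.stack([(u-c['cx'])/foc(c)*z,(v-c['cy'])/foc(c)*z,z],-1)-np.array(c['t'])
    W=P@np.array(c['R']);W[z<=0]=np.nan;return W
E
python3 - <<'E'
from h import *
s=manip.observe();print({k:np.round(v,3) for k,v in s.items()})
np.set_printoptions(precision=1,suppress=True)
for n in('scene','top'):
    c=cam(n,n+'0');print(n,c['vfov'],c['cx'],c['cy'],-np.array(c['R']).T@c['t'])
    for name in['jar1','jar2','jar3','jar4','lid1_top','lid2_top','lid3_top','lid4_top','drawer_floor','drawer_handle','cabinet','bowl']:
        for r in manip.tip_of(c,name)[:4]:
            if r['p']>.2: print(name,round(r['p'],2),np.array(r['position']),world(c,*r['position']))
E
```

```text
pics
{'time_s': np.float64(0.0), 'q': array([ 1.458,  0.359,  0.011, -0.   , -1.224, -0.288]), 'joint_vel': array([-0.001, -0.   ,  0.001, -0.001,  0.   ,  0.002]), 'tau': array([ 2.0000e-03, -5.8272e+01,  2.9305e+01,  6.9970e+00,  7.0000e-03,
       -0.0000e+00]), 'ee_pos': array([263.19 , 621.067, 242.604]), 'tool_rot': array([ 0.001,  0.98 , -0.199, -0.   ]), 'force': array([-0.384,  0.127, -0.9  ]), 'wrist_torque': array([-0.02 , -0.002,  0.012]), 'grip_force': np.float64(0.0), 'finger_gap': np.float64(0.997)}
scene 48.27514291403097 322.4460916827474 199.06037669095744 [1434.5  422.1  819.3]
jar1 0.85 [314.  230.3] [597.9 123.2  21.5]
jar1 0.85 [347.2 189.8] [384.3 157.7  10.6]
jar1 0.82 [370.9 214.9] [488.  253.6  18. ]
jar1 0.68 [367.7 239.6] [604.1 270.5  32.9]
jar2 0.85 [314.  230.3] [597.9 123.2  21.5]
jar2 0.85 [347.2 189.8] [384.3 157.7  10.6]
jar2 0.82 [370.9 214.9] [488.  253.6  18. ]
jar2 0.68 [367.7 239.6] [604.1 270.5  32.9]
jar3 0.85 [314.  230.3] [597.9 123.2  21.5]
jar3 0.85 [347.2 189.8] [384.3 157.7  10.6]
jar3 0.82 [370.9 214.9] [488.  253.6  18. ]
jar3 0.68 [3
[... 1223 characters left out ...]
3 0.74 [347.  213.8] [474.8  52.8  60.7]
jar3 0.69 [312.9 225.6] [442.9 140.6  65.7]
jar4 0.94 [269.5 179.5] [561.1 254.6  69.4]
jar4 0.76 [274.9 217.2] [463.  238.   69.7]
jar4 0.74 [347.  213.8] [474.8  52.8  60.7]
jar4 0.69 [312.9 225.6] [442.9 140.6  65.7]
lid1_top 0.62 [323.4 172.9] [581.  114.8  66.2]
lid2_top 0.8 [262.5 175.4] [571.5 273.   70.4]
lid3_top 0.77 [350.2 212.2] [479.   44.6  61.7]
lid3_top 0.58 [312.6 224.5] [445.6 141.4  66.2]
lid3_top 0.48 [300.9 257.7] [361.2 170.1  60.6]
lid4_top 0.65 [273.  216.7] [464.2 242.9  69.3]
drawer_handle 0.58 [463.  223.9] [ 452.3 -248.4   57.4]
cabinet 0.75 [446.6 149.8] [ 662.3 -227.7   12.2]
bowl 0.71 [466.  223.8] [ 453.  -257.6   53.6]
```

```bash
python3 - <<'E'
import cv2
a=cv2.imread('pics/scene0.png');b=cv2.imread('pics/top0.png')
cv2.imwrite('pics/s1.png',cv2.resize(a[100:330,100:520],(800,438),interpolation=cv2.INTER_CUBIC))
cv2.imwrite('pics/t1.png',cv2.resize(b[60:330,180:560],(800,568),interpolation=cv2.INTER_CUBIC))
E
```

```text
(no output)
```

View pics/s1.png

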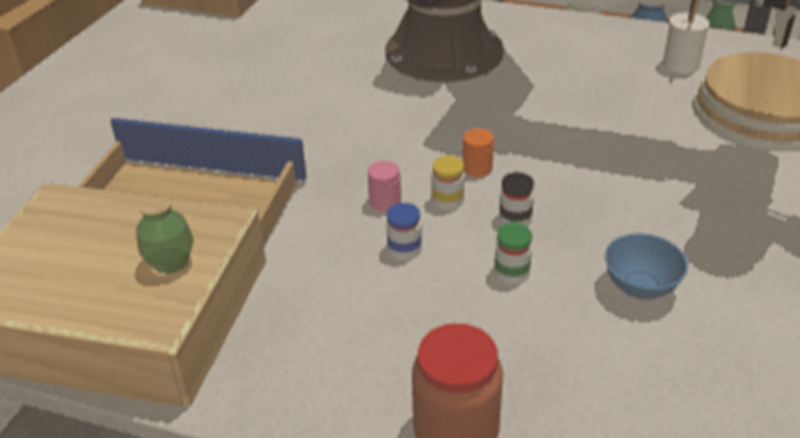

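View pics/t1.png

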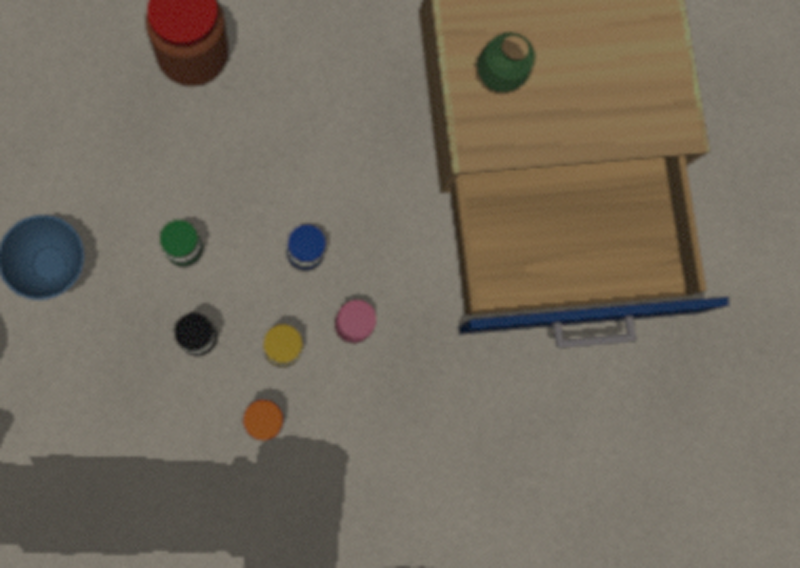

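The scene crop shows the jars blue (scene px ~314,214), green (373,225), yellow (334,188) and black (372,198), with red seal rings visible on several. All four have a white body, coloured band and lid. Pink (299,188) and orange (350,170) are solid-coloured look-alikes with no white body, so I leave them alone. The top view shows the same layout, with the drawer open at right and its handle near (463,224).

```bash
cat >> h.py <<'E'
HSV={'blue':((105,120,40),(125,255,255)),'green':((55,110,30),(85,255,255)),'yellow':((22,150,80),(32,255,255)),'black':((0,0,0),(180,110,45))}
ROI=(400,-20,680,340)
def lids(c,roi=ROI,zlo=52,zhi=95):
    """lid centre by colour + depth: all lid-top points"""
    W=cloud(c);h=cv2.cvtColor(c['frame'],cv2.COLOR_RGB2HSV);out={}
    for k,(a,b) in HSV.items():
        m=cv2.inRange(h,a,b)>0
        m&=(W[...,2]>zlo)&(W[...,2]<zhi)&(W[...,0]>roi[0])&(W[...,0]<roi[2])&(W[...,1]>roi[1])&(W[...,1]<roi[3])
        n,l,st,_=cv2.connectedComponentsWithStats(m.astype(np.uint8))
        if n<2: continue
        i=1+np.argmax(st[1:,4]);P=W[l==i]
        top=P[P[:,2]>np.percentile(P[:,2],60)-4]
        (cx,cy),r=cv2.minEnclosingCircle(top[:,:2].astype(np.float32))
        out[k]=(np.round([cx,cy,r,np.median(top[:,2])],1),np.round(top.mean(0),1),st[i,4])
    return out
E
python3 - <<'E'
from h import *
np.set_printoptions(precision=1,suppress=True)
for n in('scene','top'):
    c=cam(n);print(n)
    for k,v in lids(c).items(): print(k,*v)
    W=cloud(c);h=cv2.cvtColor(c['frame'],cv2.COLOR_RGB2HSV)
    # drawer front: blue
    m=(cv2.inRange(h,(105,90,20),(125,255,255))>0)&(W[...,1]<-50)&(W[...,0]<620)
    P=W[m];t=P[(P[:,2]>76)&(P[:,2]<95)]
    if len(t)>10:
        v=cv2.fitLine(t[:,:2].astype(np.float32),cv2.DIST_HUBER,0,.01,.01).ravel();d=v[:2]*np.sign(v[1])
        s=(t[:,:2]-t[:,:2].mean(0))@d
        print('front top',t.mean(0),d,np.degrees(np.arctan2(-d[0],d[1])),s.min(),s.max(),'zpct',np.percentile(P[:,2],[5,50,95]))
        e=t[:,:2].mean(0);print('ends',e+d*s.min(),e+d*s.max())
    # cabinet top
    m=(W[...,2]>90)&(W[...,2]<102)&(W[...,1]<-40)&(W[...,1]>-480)&(W[...,0]>550)
    P=W[m][:,:2].astype(np.float32);
    r=cv2.minAreaRect(P);print('cab',r,cv2.boxPoints(r))
E
```

```text
scene
blue [576.5 109.9  21.   65.6] [577.7 109.4  65.8] 116
green [574.8 249.6   0.   69.7] [574.8 249.6  69.7] 1
yellow [453.5 137.6  23.2  65.9] [453.5 138.9  66. ] 116
front top [ -34.1 -687.5   84. ] [0.8 0.6] -49.933735 -668.3120154531424 778.1488257814333 zpct [-15.9 159.2 276.8]
ends [ -545.5 -1117.6] [ 561.4 -186.6]
cab ((804.1873168945312, -214.509033203125), (263.8960266113281, 323.3246765136719), 5.550562858581543) [[ 657.2  -66.4]
 [ 688.5 -388.2]
 [ 951.2 -362.7]
 [ 919.9  -40.8]]
top
blue [575.1 109.7  22.3  66.5] [574.6 109.8  66.6] 223
green [578.2 267.9  22.2  70.5] [578.5 268.1  70.8] 214
yellow [449.8 138.   22.   66.9] [450.  138.2  67. ] 233
black [463.  246.1  21.9  69.2] [463.  246.3  69.3] 231
front top [ 489.  -240.1   82.7] [-0.1  1. ] 5.804879 -158.93379829980736 153.24633157680296 zpct [59.9 82.4 86.1]
ends [ 505.1 -398.3] [473.5 -87.7]
cab ((803.2967529296875, -215.26333618164062), (262.8572692871094, 322.77191162109375), 5.739877223968506) [[ 656.4  -67.8]
 [ 688.7 -389. ]
 [ 950.2 -362.7]
 [ 917.9  -41.5]]
```

Emit:
step_arm:
  commands:
    - [0,0,-0.1,0,0,-0.3]
    - [0,0,-0.1,0,0,-0.6]
    - [0,0,-0.1,0,0,-0.8]
    - [0,0,-0.1,0,0,-0.8]
  jaw: 0

```text
time_s: 1.8
ee_pos: [263.3, 621.5, 293.9]
tool_rot: [-0.0, 1.0, 0.0, -0.0]
force: [-0.6, -0.5, -0.8]
finger_gap: 0.699
grip_force: 0.0
```

Blue, green, yellow and black agree to a few mm across the two views. I'm going over the jars for a close look with the wrist camera.

Emit:
step_arm:
  commands:
    - [0.05,0.086,0,0,0,0]
    - [0.1,0.172,0,0,0,0]
    - [0.15,0.258,0,0,0,0]
    - [0.2,0.344,0,0,0,0]
    - [0.25,0.42,0,0,0,0]

```text
time_s: 2.3
ee_pos: [388.7, 409.2, 293.6]
tool_rot: [0.0, 1.0, -0.002, 0.0]
force: [1.4, 0.5, 0.3]
finger_gap: 0.242
grip_force: 0.0
```

Emit:
step_arm:
  commands:
    - [0.05,0.086,0,0,0,0]
    - [0.1,0.172,0,0,0,0]
    - [0.15,0.258,0,0,0,0]
    - [0.2,0.344,0,0,0,0]
    - [0.25,0.42,0,0,0,0]

```text
time_s: 2.8
ee_pos: [513.5, 199.1, 293.8]
tool_rot: [-0.0, 1.0, -0.002, 0.0]
force: [0.8, 0.4, -0.0]
finger_gap: 0.005
grip_force: 0.0
```

```bash
python3 - <<'E'
from h import *
np.set_printoptions(precision=1,suppress=True)
s=manip.observe();print(s['time_s'],s['ee_pos'],s['q'])
for n in('wrist','top'):
    c=cam(n,n+'2');print(n,-np.array(c['R']).T@c['t'])
    for k,v in lids(c).items(): print(k,*v)
    for name in['lid1_top','lid2_top','lid3_top','lid4_top']:
        for r in manip.tip_of(c,name)[:2]:
            print(name,round(r['p'],2),np.array(r['position']),world(c,*r['position']))
E
```

```text
2.8 [513.5 199.1 293.8] [ 0.7  0.1 -0.2  0.  -1.3  0.8]
wrist [585.8 198.5 434.7]
blue [574.6 110.4  22.7  66.9] [574.9 111.   66.9] 1170
green [579.7 248.8   0.   70.5] [579.7 248.8  70.5] 1
yellow [450.5 138.5  22.5  67.4] [456.5 139.   67.3] 639
black [464.5 237.9  19.5  69.7] [467.7 236.   69.7] 307
lid1_top 0.95 [392.9 125.7] [574.8 110.7  67.3]
lid1_top 0.28 [278.7 218.3] [461.3 249.3  69.6]
lid2_top 0.95 [260.3 126.8] [574.4 266.1  70.7]
lid3_top 0.78 [438.9 200.5] [481.6  44.9  61.6]
lid3_top 0.7 [366.4 230. ] [444.4 137.   68.2]
lid4_top 0.66 [279.4 216.5] [463.7 248.3  69.7]
top [ 348.9  136.7 1142.6]
blue [575.6  89.7   0.   66.5] [575.6  89.7  66.5] 1
yellow [449.6 138.3  21.6  67.2] [449.7 138.4  67.2] 223
black [463.7 246.2  21.6  69. ] [462.8 246.2  69.1] 215
lid3_top 0.79 [316.7 224.4] [446.  130.9  66.6]
lid3_top 0.71 [303.2 259.6] [356.5 164.2  59.6]
lid4_top 0.76 [270.8 216.6] [464.5 248.6  68.9]
```

View pics/wrist2.png

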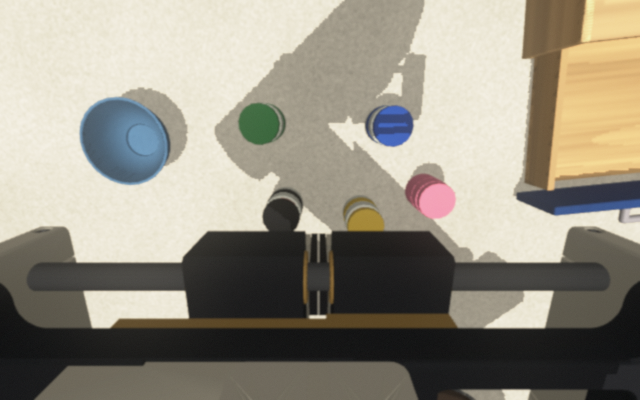

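The wrist view shows green (260,125), blue (392,126), black (282,212), yellow (364,216), and pink (430,196), which I avoid. Positions agree with the top view. I'm pressing green first.

Emit:
step_arm:
  commands:
    - [0.07,-0.07,0,0,0,0]
    - [0.127,-0.137,0.07,0,0,0]
    - [0.127,-0.137,0.17,0,0,0]
    - [0.127,-0.137,0.27,0,0,0]
    - [0.127,-0.137,0.36,0,0,0]

```text
time_s: 3.8
ee_pos: [576.1, 270.9, 111.6]
tool_rot: [-0.0, 1.0, 0.0, 0.0]
force: [0.4, 0.4, 0.8]
finger_gap: 0.007
grip_force: 0.0
```

Emit:
step_arm:
  commands:
    - [0,0,0.03,0,0,0]
    - [0,0,0.05,0,0,0]
    - [0,0,0.06,0,0,0]
    - [0,0,0.066,0,0,0]
    - [0,0,0.07,0,0,0]

```text
time_s: 4.3
ee_pos: [576.9, 270.5, 80.4]
tool_rot: [-0.0, 1.0, 0.0, 0.001]
force: [-4.2, -2.1, 9.5]
finger_gap: 0.004
grip_force: 4.8
```

Emit:
step_arm:
  commands:
    - [0,0,0.004,0,0,0]
    - [0,0,0.008,0,0,0]
    - [0,0,0.012,0,0,0]
    - [0,0,0.012,0,0,0]

```text
time_s: 4.7
ee_pos: [577.2, 270.4, 79.8]
tool_rot: [-0.001, 1.0, 0.001, 0.002]
force: [-17.8, -6.9, 40.4]
finger_gap: 0.007
grip_force: 20.6
```

Emit:
step_arm:
  commands:
    - [0,0,-0.1,0,0,0]
    - [0,0.1,-0.1,0,0,0]
    - [0,0.2,-0.1,0,0,0]
    - [-0.004,0.3,-0.1,0,0,0]
    - [-0.004,0.32,-0.07,0,0,0]

```text
time_s: 5.2
ee_pos: [575.8, 107.1, 111.3]
tool_rot: [-0.001, 1.0, -0.001, 0.003]
force: [0.7, 1.3, 1.3]
finger_gap: 0.003
grip_force: 0.0
```

Emit:
step_arm:
  commands:
    - [0,0,0.04,0,0,0]
    - [0,0,0.05,0,0,0]
    - [0,0,0.056,0,0,0]
    - [0,0,0.06,0,0,0]
    - [0,0,0.063,0,0,0]

```text
time_s: 5.7
ee_pos: [575.3, 109.7, 79.2]
tool_rot: [0.001, 1.0, 0.001, 0.001]
force: [-8.8, -7.7, 28.6]
finger_gap: 0.007
grip_force: 14.2
```

Emit:
step_arm:
  commands:
    - [0,0,0,0,0,0]
    - [0,0,0,0,0,0]

```text
time_s: 5.9
ee_pos: [575.3, 109.8, 79.4]
tool_rot: [0.0, 1.0, 0.001, 0.001]
force: [-4.8, -5.9, 17.2]
finger_gap: 0.002
grip_force: 8.7
```

Emit:
step_arm:
  commands:
    - [0,0,-0.09,0,0,0]
    - [-0.08,0,-0.09,0,0,0]
    - [-0.16,-0.03,-0.09,0,0,0]
    - [-0.25,-0.057,-0.09,0,0,0]
    - [-0.25,-0.057,-0.063,0,0,0]

```text
time_s: 6.4
ee_pos: [446.9, 140.4, 110.3]
tool_rot: [-0.002, 1.0, 0.001, 0.002]
force: [1.5, 0.4, 0.6]
finger_gap: 0.009
grip_force: 0.0
```

Emit:
step_arm:
  commands:
    - [0,0,0.04,0,0,0]
    - [0,0,0.05,0,0,0]
    - [0,0,0.056,0,0,0]
    - [0,0,0.06,0,0,0]
    - [0,0,0.063,0,0,0]

```text
time_s: 6.9
ee_pos: [451.0, 139.9, 79.2]
tool_rot: [-0.001, 1.0, 0.0, 0.001]
force: [-16.0, 2.5, 45.3]
finger_gap: 0.006
grip_force: 22.4
```

Emit:
step_arm:
  commands:
    - [0,0,0,0,0,0]
    - [0,0,0,0,0,0]

```text
time_s: 7.1
ee_pos: [450.9, 139.8, 79.3]
tool_rot: [-0.001, 1.0, 0.0, 0.001]
force: [-12.0, 2.6, 29.7]
finger_gap: 0.005
grip_force: 14.7
```

Emit:
step_arm:
  commands:
    - [0,0,-0.09,0,0,0]
    - [0.01,-0.08,-0.09,0,0,0]
    - [0.027,-0.16,-0.09,0,0,0]
    - [0.027,-0.216,-0.09,0,0,0]
    - [0.027,-0.216,-0.063,0,0,0]

```text
time_s: 7.6
ee_pos: [465.3, 250.9, 109.9]
tool_rot: [-0.002, 1.0, 0.001, 0.002]
force: [-0.9, -0.2, -0.4]
finger_gap: 0.005
grip_force: 0.0
```

Emit:
step_arm:
  commands:
    - [0,0,0.04,0,0,0]
    - [0,0,0.05,0,0,0]
    - [0,0,0.056,0,0,0]
    - [0,0,0.06,0,0,0]
    - [0,0,0.063,0,0,0]

```text
time_s: 8.1
ee_pos: [464.7, 248.1, 79.1]
tool_rot: [-0.001, 1.0, 0.0, 0.002]
force: [-9.2, 2.6, 29.9]
finger_gap: 0.006
grip_force: 15.0
```

Emit:
step_arm:
  commands:
    - [0,0,0,0,0,0]
    - [0,0,0,0,0,0]

```text
time_s: 8.3
ee_pos: [464.6, 248.0, 79.2]
tool_rot: [-0.002, 1.0, -0.0, 0.002]
force: [-5.3, 2.6, 17.0]
finger_gap: -0.001
grip_force: 8.4
```

Emit:
step_arm:
  commands:
    - [0,0,-0.1,0,0,0]
    - [0,0,-0.2,0,0,0]
    - [-0.04,0.05,-0.28,0,0,0]
    - [-0.07,0.09,-0.36,0,0,0]
    - [-0.09,0.115,-0.42,0,0,0]
  jaw: 66

```text
time_s: 8.8
ee_pos: [417.3, 187.2, 289.8]
tool_rot: [-0.001, 1.0, -0.001, 0.001]
force: [1.1, 0.7, -0.1]
finger_gap: 0.398
grip_force: 0.0
```

Emit:
step_arm:
  commands:
    - [0,0,0,0,0,0]
    - [0,0,0,0,0,0]

```text
time_s: 9.0
ee_pos: [418.0, 188.5, 287.6]
tool_rot: [-0.001, 1.0, -0.001, 0.001]
force: [-0.5, -0.1, -0.9]
finger_gap: 0.579
grip_force: 0.0
```

```bash
python3 - <<'E'
from h import *
np.set_printoptions(precision=1,suppress=True)
s=manip.observe();print(s['time_s'],s['ee_pos'],s['q'],s['finger_gap'])
for n in('wrist','top','scene'):
    c=cam(n,n+'3');print(n)
    for k,v in lids(c).items(): print(k,*v)
    for i in range(1,5):
        for r in manip.tip_of(c,f'lid{i}_top')[:1]:
            print(i,round(r['p'],2),np.array(r['position']),world(c,*r['position']))
E
```

```text
9.0 [418.  188.5 287.6] [ 0.9 -0.  -0.4 -0.  -1.2  0.7] 0.5786748756173095
wrist
blue [573.9 110.3  22.7  61.8] [574.  110.6  61.8] 1471
green [577.1 268.   22.2  61.9] [577.4 267.8  61.9] 1428
yellow [449.  138.7  22.7  61.6] [449.4 138.7  61.6] 1091
1 0.68 [387.3  39.1] [571.8 113.   61.8]
2 0.69 [358.2 151.2] [450.2 140.7  61.6]
3 0.66 [338.4 226.6] [354.  162.9  61.8]
4 0.86 [270.1 141.9] [461.4 246.1  61.8]
top
blue [574.4 110.2  21.8  61.1] [574.4 110.3  61.1] 213
1 0.58 [323.7 174.5] [577.8 113.9  61.1]
3 0.7 [349.4 212.5] [478.4  46.5  60.3]
scene
green [575.7 252.8   7.5  61.7] [574.2 252.4  61.1] 5
yellow [451.5 138.4  24.5  60. ] [453.8 138.6  60. ] 123
1 0.48 [310.2 215.2] [584.1 109.   59.5]
3 0.59 [335.1 183.1] [344.7 108.1  -2.1]
4 0.76 [369.4 198.2] [468.7 242.8  60.2]
```

View pics/wrist3.png

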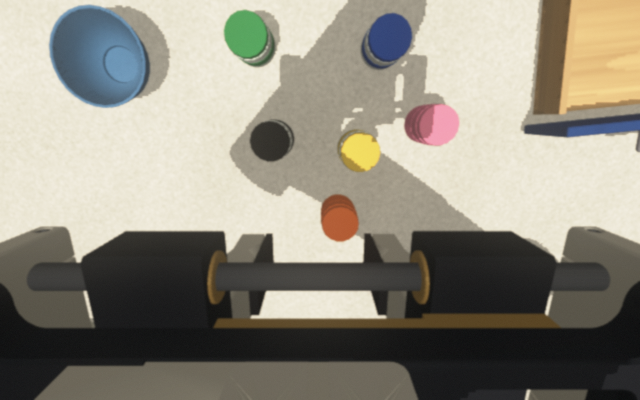

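Emit:
step_arm:
  commands:
    - [0.08,0.04,0.03,0,0,0]
    - [0.16,0.08,0.07,0,0,0]
    - [0.24,0.12,0.11,0,0,0]
    - [0.312,0.157,0.17,0,0,0]
    - [0.312,0.157,0.26,0,0,0]

```text
time_s: 10.25
ee_pos: [578.8, 108.8, 156.1]
tool_rot: [-0.0, 1.0, -0.002, 0.002]
force: [0.1, 0.7, -1.8]
finger_gap: 0.752
grip_force: 0.0
```

Emit:
step_arm:
  commands:
    - [0,0,0.08,0,0,0]
    - [0,0,0.15,0,0,0]
    - [0,0,0.21,0,0,0]
    - [0,0,0.246,0,0,0]
    - [0,0,0.246,0,0,0]

```text
time_s: 10.75
ee_pos: [572.2, 109.3, 30.2]
tool_rot: [0.001, 1.0, -0.001, -0.002]
force: [0.5, -0.2, 0.7]
finger_gap: 0.76
grip_force: 0.0
```

Emit:
step_arm:
  commands:
    - [0,0,0,0,0,0]
    - [0,0,0,0,0,0]
    - [0,0,0,0,0,0]
    - [0,0,0,0,0,0]
    - [0,0,0,0,0,0]
  jaw: 40
  squeeze: 20

```text
time_s: 11.25
ee_pos: [574.8, 110.6, 34.6]
tool_rot: [-0.0, 1.0, -0.0, 0.001]
force: [-1.4, -1.0, 7.3]
finger_gap: 0.569
grip_force: 20.0
```

Emit:
step_arm:
  commands:
    - [0,0,-0.03,0,0,0]
    - [0,0,-0.1,0,0,0]
    - [0,0,-0.18,0,0,0]
    - [0,0,-0.25,0,0,0]

```text
time_s: 11.65
ee_pos: [573.6, 110.2, 159.8]
tool_rot: [-0.0, 1.0, -0.0, -0.0]
force: [0.1, 0.9, -2.0]
finger_gap: 0.566
grip_force: 20.0
```

Emit:
step_arm:
  commands:
    - [0.01,0.09,-0.03,0,0,0]
    - [0.02,0.18,-0.03,0,0,0]
    - [0.03,0.27,-0.03,0,0,0]
    - [0.04,0.36,-0.03,0,0,0]
    - [0.051,0.45,-0.03,0,0,0]

```text
time_s: 12.15
ee_pos: [598.7, -116.3, 173.2]
tool_rot: [-0.0, 1.0, -0.0, -0.0]
force: [1.0, -0.0, -2.4]
finger_gap: 0.564
grip_force: 20.0
```

Emit:
step_arm:
  commands:
    - [0,0.08,0,0,0,0]
    - [0,0.142,0,0,0,0]
    - [0,0.142,0.05,0,0,0]
    - [0,0.142,0.12,0,0,0]
    - [0,0.142,0.18,0,0,0]

```text
time_s: 12.65
ee_pos: [598.3, -186.1, 81.8]
tool_rot: [-0.0, 1.0, -0.001, -0.0]
force: [0.7, -0.3, -2.8]
finger_gap: 0.563
grip_force: 20.0
```

```bash
python3 - <<'E'
from h import *
np.set_printoptions(precision=1,suppress=True)
s=manip.observe();print(s['time_s'],s['ee_pos'],s['force'],s['finger_gap'])
c=cam('wrist','wrist4')
for n in('drawer_floor','lid1_top','jar1'):
    for r in manip.tip_of(c,n)[:2]: print(n,r['p'],np.array(r['position']),world(c,*r['position']))
E
```

```text
12.65 [ 598.3 -186.1   81.8] [ 0.7 -0.3 -2.8] 0.562746701577315
jar1 0.68 [318.5 236. ] [ 621.3 -186.6  101.9]
```

View pics/wrist4.png

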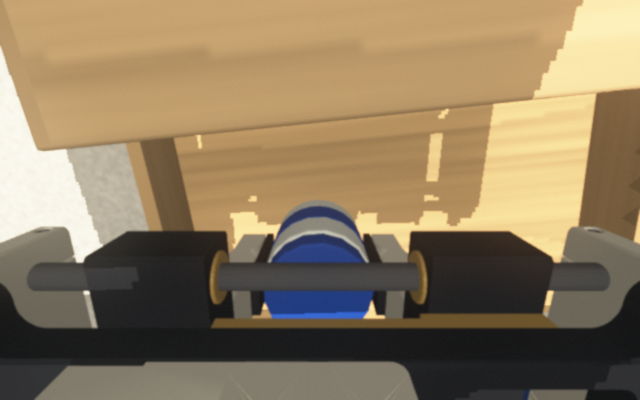

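The wrist view shows the blue jar held at (318,260) inside the drawer walls, with the cabinet edge at row ~120 ahead. I'm lowering it.

Emit:
step_arm:
  commands:
    - [0,0,0.04,0,0,0]
    - [0,0,0.06,0,0,0]
    - [0,0,0.068,0,0,0]
    - [0,0,0.07,0,0,0]
    - [0,0,0.07,0,0,0]

```text
time_s: 13.35
ee_pos: [599.7, -185.8, 48.9]
tool_rot: [0.0, 1.0, -0.0, 0.001]
force: [0.6, 0.2, -3.5]
finger_gap: 0.569
grip_force: 20.0
```

Emit:
step_arm:
  commands:
    - [0,0,0.003,0,0,0]
    - [0,0,0.004,0,0,0]
    - [0,0,0.004,0,0,0]

```text
time_s: 13.65
ee_pos: [600.4, -185.8, 48.5]
tool_rot: [0.0, 1.0, -0.0, 0.001]
force: [-3.3, 1.9, 9.2]
finger_gap: 0.569
grip_force: 20.0
```

Emit:
step_arm:
  commands:
    - [0,0,0,0,0,0]
    - [0,0,0,0,0,0]
    - [0,0,0,0,0,0]
  jaw: 66

```text
time_s: 13.95
ee_pos: [599.5, -185.9, 46.4]
tool_rot: [0.0, 1.0, -0.0, 0.0]
force: [-0.1, -0.4, 0.1]
finger_gap: 0.738
grip_force: 0.0
```

Emit:
step_arm:
  commands:
    - [0,0,-0.06,0,0,0]
    - [0,0,-0.14,0,0,0]
    - [0,0,-0.24,0,0,0]
    - [0,0,-0.34,0,0,0]
    - [0,0,-0.4,0,0,0]

```text
time_s: 14.45
ee_pos: [600.4, -186.2, 250.8]
tool_rot: [0.001, 1.0, -0.0, 0.002]
force: [0.9, 0.5, 1.1]
finger_gap: 0.755
grip_force: 0.0
```

Emit:
step_arm:
  commands:
    - [-0.05,-0.08,0,0,0,0]
    - [-0.1,-0.16,0,0,0,0]
    - [-0.15,-0.24,0,0,0,0]
    - [-0.2,-0.32,0,0,0,0]
    - [-0.25,-0.4,0,0,0,0]

```text
time_s: 14.95
ee_pos: [473.3, 15.4, 246.1]
tool_rot: [-0.0, 1.0, -0.001, 0.0]
force: [0.7, 1.0, 0.8]
finger_gap: 0.755
grip_force: 0.0
```

Emit:
step_arm:
  commands:
    - [-0.02,-0.08,0,0,0,0]
    - [-0.06,-0.16,0,0,0,0]
    - [-0.1,-0.24,0,0,0,0]
    - [-0.1,-0.32,0,0,0,0]
    - [-0.1,-0.4,0,0,0,0]

```text
time_s: 15.45
ee_pos: [423.8, 216.0, 246.8]
tool_rot: [-0.001, 1.0, 0.0, 0.001]
force: [0.2, 0.1, -0.1]
finger_gap: 0.757
grip_force: 0.0
```

```bash
python3 - <<'E'
from h import *
np.set_printoptions(precision=1,suppress=True)
s=manip.observe();print(s['time_s'],s['ee_pos'],s['force'],s['finger_gap'])
for n in('wrist','top','scene'):
    c=cam(n,n+'5');print(n)
    for k,v in lids(c).items(): print(k,*v)
    print('drawer',{k:(v[0],v[2]) for k,v in lids(c,(510,-400,640,-100),70,95).items()})
E
```

```text
15.45 [423.8 216.  246.8] [ 0.2  0.1 -0.1] 0.7571548878575189
wrist
green [577.3 268.   22.7  61.9] [577.4 267.9  61.8] 1874
yellow [448.8 138.9  22.9  61.6] [449.5 139.1  61.6] 1367
black [461.9 243.5  21.1  61.6] [460.8 238.4  61.7] 643
drawer {}
top
yellow [451.4 117.3   6.5  62. ] [451.5 117.3  61.6] 7
drawer {'blue': (array([ 600. , -184. ,   22.7,   75.3]), np.int32(221))}
scene
green [567.5 268.    9.7  59.9] [563.2 267.1  59.8] 8
yellow [451.7 140.6  24.5  59.9] [451.  139.2  60. ] 114
drawer {'blue': (array([ 601.6, -183.7,   22.5,   74.1]), np.int32(109))}
```

Blue stands in the drawer with its lid at z ≈ 75, as expected. Next is green.

Emit:
step_arm:
  commands:
    - [0.09,-0.03,0,0,0,0]
    - [0.18,-0.06,0.03,0,0,0]
    - [0.27,-0.095,0.06,0,0,0]
    - [0.305,-0.107,0.13,0,0,0]
    - [0.305,-0.107,0.21,0,0,0]

```text
time_s: 16.1
ee_pos: [580.1, 267.7, 139.8]
tool_rot: [-0.0, 1.0, -0.001, 0.001]
force: [-0.3, 0.2, -0.0]
finger_gap: 0.751
grip_force: 0.0
```

Emit:
step_arm:
  commands:
    - [0,0,0.06,0,0,0]
    - [0,0,0.13,0,0,0]
    - [0,0,0.19,0,0,0]
    - [0,0,0.216,0,0,0]
    - [0,0,0.216,0,0,0]

```text
time_s: 16.6
ee_pos: [576.2, 266.2, 31.3]
tool_rot: [0.001, 1.0, -0.001, -0.001]
force: [-0.0, -0.9, -0.1]
finger_gap: 0.756
grip_force: 0.0
```

Emit:
step_arm:
  commands:
    - [0,0,0,0,0,0]
    - [0,0,0,0,0,0]
    - [0,0,0,0,0,0]
    - [0,0,0,0,0,0]
    - [0,0,0,0,0,0]
  jaw: 40

```text
time_s: 17.1
ee_pos: [578.0, 268.4, 34.9]
tool_rot: [-0.001, 1.0, -0.0, 0.001]
force: [-0.6, -0.2, 7.6]
finger_gap: 0.564
grip_force: 20.0
```

Emit:
step_arm:
  commands:
    - [0,0,-0.03,0,0,0]
    - [0,0,-0.1,0,0,0]
    - [0,0,-0.19,0,0,0]
    - [0,0,-0.28,0,0,0]

```text
time_s: 17.5
ee_pos: [576.4, 267.4, 174.3]
tool_rot: [0.0, 1.0, -0.0, -0.001]
force: [1.3, 0.5, -1.3]
finger_gap: 0.567
grip_force: 20.0
```

Emit:
step_arm:
  commands:
    - [0,0.09,0,0,0,0]
    - [0.01,0.18,0,0,0,0]
    - [0.02,0.27,0,0,0,0]
    - [0.03,0.36,0,0,0,0]
    - [0.03,0.45,0,0,0,0]

```text
time_s: 18.0
ee_pos: [591.8, 41.1, 173.4]
tool_rot: [-0.0, 1.0, -0.0, 0.0]
force: [-0.1, 0.1, -2.1]
finger_gap: 0.564
grip_force: 20.0
```

Emit:
step_arm:
  commands:
    - [0,0.09,0,0,0,0]
    - [0.01,0.18,0,0,0,0]
    - [0.02,0.27,0,0,0,0]
    - [0.03,0.36,0,0,0,0]
    - [0.035,0.45,0,0,0,0]

```text
time_s: 18.5
ee_pos: [609.0, -183.9, 173.3]
tool_rot: [-0.0, 1.0, -0.0, 0.0]
force: [0.8, 0.7, -1.7]
finger_gap: 0.566
grip_force: 20.0
```

Emit:
step_arm:
  commands:
    - [0,0.09,0,0,0,0]
    - [0,0.18,0,0,0,0]
    - [0,0.206,0,0,0,0]
    - [0,0.206,0.06,0,0,0]
    - [0,0.206,0.14,0,0,0]

```text
time_s: 19.0
ee_pos: [610.4, -286.3, 104.7]
tool_rot: [0.0, 1.0, -0.001, 0.003]
force: [1.4, 0.5, -3.2]
finger_gap: 0.565
grip_force: 20.0
```

Emit:
step_arm:
  commands:
    - [0,0,0.05,0,0,0]
    - [0,0,0.09,0,0,0]
    - [0,0,0.105,0,0,0]
    - [0,0,0.112,0,0,0]
    - [0,0,0.114,0,0,0]

```text
time_s: 19.5
ee_pos: [609.7, -284.5, 48.4]
tool_rot: [0.0, 1.0, 0.0, 0.001]
force: [-5.0, 6.2, 15.2]
finger_gap: 0.573
grip_force: 20.0
```

Emit:
step_arm:
  commands:
    - [0,0,0,0,0,0]
    - [0,0,0,0,0,0]

```text
time_s: 19.7
ee_pos: [609.7, -284.5, 48.5]
tool_rot: [-0.0, 1.0, 0.0, 0.001]
force: [-2.7, 4.8, 7.8]
finger_gap: 0.568
grip_force: 20.0
```

Emit:
step_arm:
  commands:
    - [0,0,0,0,0,0]
    - [0,0,0,0,0,0]
    - [0,0,0,0,0,0]
  jaw: 66

```text
time_s: 20.0
ee_pos: [609.6, -285.3, 46.7]
tool_rot: [0.0, 1.0, -0.0, 0.001]
force: [-0.2, -0.0, 0.5]
finger_gap: 0.739
grip_force: 0.0
```

Emit:
step_arm:
  commands:
    - [0,0,-0.06,0,0,0]
    - [0,0,-0.14,0,0,0]
    - [0,0,-0.24,0,0,0]
    - [0,0,-0.34,0,0,0]
    - [0,0,-0.4,0,0,0]

```text
time_s: 20.5
ee_pos: [610.2, -286.0, 251.1]
tool_rot: [0.001, 1.0, -0.0, 0.003]
force: [0.9, -0.3, -0.7]
finger_gap: 0.756
grip_force: 0.0
```

Emit:
step_arm:
  commands:
    - [-0.05,-0.08,0,0,0,0]
    - [-0.1,-0.16,0,0,0,0]
    - [-0.15,-0.24,0,0,0,0]
    - [-0.2,-0.32,0,0,0,0]
    - [-0.25,-0.4,0,0,0,0]

```text
time_s: 21.0
ee_pos: [483.2, -84.1, 246.2]
tool_rot: [-0.0, 1.0, -0.001, 0.0]
force: [0.1, 1.1, 0.6]
finger_gap: 0.75
grip_force: 0.0
```

Emit:
step_arm:
  commands:
    - [-0.02,-0.08,0,0,0,0]
    - [-0.06,-0.16,0,0,0,0]
    - [-0.1,-0.24,0,0,0,0]
    - [-0.12,-0.32,0,0,0,0]
    - [-0.12,-0.4,0,0,0,0]

```text
time_s: 21.5
ee_pos: [423.1, 116.1, 246.9]
tool_rot: [-0.001, 1.0, -0.0, 0.001]
force: [0.9, -0.4, 0.1]
finger_gap: 0.747
grip_force: 0.0
```

Emit:
step_arm:
  commands:
    - [0,-0.08,0,0,0,0]
    - [0,-0.15,0,0,0,0]
    - [0,-0.15,0,0,0,0]

```text
time_s: 21.8
ee_pos: [424.8, 193.2, 246.2]
tool_rot: [-0.0, 1.0, 0.001, 0.0]
force: [-0.1, 0.0, -0.3]
finger_gap: 0.75
grip_force: 0.0
```

```bash
cat > chk.py <<'E'
from h import *
import sys
np.set_printoptions(precision=1,suppress=True)
s=manip.observe();print(s['time_s'],s['ee_pos'],s['force'],s['finger_gap'])
for n in('wrist','top','scene'):
    c=cam(n,n+sys.argv[1]);print(n)
    for k,v in lids(c).items(): print(k,*v)
    print('drawer',{k:(v[0],v[2]) for k,v in lids(c,(500,-400,670,-100),70,95).items()})
E
python3 chk.py 6
```

```text
21.8 [424.8 193.2 246.2] [-0.1  0.  -0.3] 0.7504572575196468
wrist
yellow [449.  139.   22.8  61.6] [449.4 138.9  61.6] 1369
black [457.7 235.1  15.6  61.6] [458.2 231.8  61.6] 171
drawer {}
top
drawer {'blue': (array([ 602.8, -183.9,   22.1,   75. ]), np.int32(221)), 'green': (array([ 611.2, -282. ,   22.8,   75. ]), np.int32(218))}
scene
yellow [452.8 137.4  23.7  59.9] [452.1 139.5  59.9] 118
drawer {'blue': (array([ 604.9, -183.4,   22.2,   74.8]), np.int32(113)), 'green': (array([ 607.6, -302.7,    0. ,   72. ]), np.int32(1))}
```

Emit:
step_arm:
  commands:
    - [0.03,0.06,0,0,0,0]
    - [0.049,0.102,0.04,0,0,0]
    - [0.049,0.102,0.12,0,0,0]
    - [0.049,0.102,0.2,0,0,0]
    - [0.049,0.102,0.22,0,0,0]

```text
time_s: 22.45
ee_pos: [446.8, 136.0, 132.8]
tool_rot: [0.002, 1.0, -0.002, -0.003]
force: [-0.2, -0.7, 0.6]
finger_gap: 0.753
grip_force: 0.0
```

Emit:
step_arm:
  commands:
    - [0,0,0.06,0,0,0]
    - [0,0,0.13,0,0,0]
    - [0,0,0.18,0,0,0]
    - [0,0,0.206,0,0,0]
    - [0,0,0.206,0,0,0]

```text
time_s: 22.95
ee_pos: [448.7, 138.0, 32.5]
tool_rot: [0.001, 1.0, -0.001, -0.001]
force: [0.7, -0.7, -0.8]
finger_gap: 0.755
grip_force: 0.0
```

Emit:
step_arm:
  commands:
    - [0,0,0,0,0,0]
    - [0,0,0,0,0,0]
    - [0,0,0,0,0,0]
    - [0,0,0,0,0,0]
    - [0,0,0,0,0,0]
  jaw: 40

```text
time_s: 23.45
ee_pos: [449.7, 139.2, 34.4]
tool_rot: [-0.001, 1.0, -0.0, 0.001]
force: [-1.1, -1.2, 7.2]
finger_gap: 0.56
grip_force: 20.0
```

Emit:
step_arm:
  commands:
    - [0,0,-0.03,0,0,0]
    - [0,0,-0.1,0,0,0]
    - [0,0,-0.19,0,0,0]
    - [0,0,-0.28,0,0,0]

```text
time_s: 23.85
ee_pos: [448.2, 138.4, 174.7]
tool_rot: [0.0, 1.0, -0.0, -0.0]
force: [2.0, 0.7, -3.4]
finger_gap: 0.567
grip_force: 20.0
```

Emit:
step_arm:
  commands:
    - [0.02,0.09,0,0,0,0]
    - [0.045,0.18,0,0,0,0]
    - [0.07,0.27,0,0,0,0]
    - [0.095,0.36,0,0,0,0]
    - [0.12,0.44,0,0,0,0]

```text
time_s: 24.35
ee_pos: [508.6, -83.1, 173.5]
tool_rot: [-0.0, 1.0, -0.0, 0.0]
force: [1.4, 0.8, -3.0]
finger_gap: 0.567
grip_force: 20.0
```

Emit:
step_arm:
  commands:
    - [0.02,0.09,0,0,0,0]
    - [0.045,0.18,0,0,0,0]
    - [0.057,0.221,0,0,0,0]
    - [0.057,0.221,0.06,0,0,0]
    - [0.057,0.221,0.14,0,0,0]

```text
time_s: 24.85
ee_pos: [538.6, -192.9, 104.3]
tool_rot: [0.0, 1.0, -0.001, 0.002]
force: [-0.1, 0.6, -4.0]
finger_gap: 0.567
grip_force: 20.0
```

Emit:
step_arm:
  commands:
    - [0,0,0.05,0,0,0]
    - [0,0,0.09,0,0,0]
    - [0,0,0.105,0,0,0]
    - [0,0,0.112,0,0,0]
    - [0,0,0.114,0,0,0]

```text
time_s: 25.35
ee_pos: [538.1, -191.4, 48.1]
tool_rot: [0.0, 1.0, 0.0, 0.001]
force: [-4.1, 5.5, 15.9]
finger_gap: 0.565
grip_force: 20.0
```

Emit:
step_arm:
  commands:
    - [0,0,0,0,0,0]
    - [0,0,0,0,0,0]

```text
time_s: 25.55
ee_pos: [538.1, -191.4, 48.2]
tool_rot: [-0.0, 1.0, -0.0, 0.001]
force: [-1.8, 3.1, 5.7]
finger_gap: 0.562
grip_force: 20.0
```

Emit:
step_arm:
  commands:
    - [0,0,0,0,0,0]
    - [0,0,0,0,0,0]
    - [0,0,0,0,0,0]
  jaw: 66

```text
time_s: 25.85
ee_pos: [537.7, -191.8, 46.7]
tool_rot: [0.0, 1.0, -0.0, 0.001]
force: [-0.2, 0.3, -0.4]
finger_gap: 0.738
grip_force: 0.0
```

Emit:
step_arm:
  commands:
    - [0,0,-0.06,0,0,0]
    - [0,0,-0.14,0,0,0]
    - [0,0,-0.24,0,0,0]
    - [0,0,-0.34,0,0,0]
    - [0,0,-0.4,0,0,0]

```text
time_s: 26.35
ee_pos: [538.3, -192.2, 250.8]
tool_rot: [0.001, 1.0, -0.0, 0.003]
force: [1.2, 0.3, -1.0]
finger_gap: 0.754
grip_force: 0.0
```

Emit:
step_arm:
  commands:
    - [-0.03,-0.08,0,0,0,0]
    - [-0.06,-0.17,0,0,0,0]
    - [-0.09,-0.26,0,0,0,0]
    - [-0.12,-0.35,0,0,0,0]
    - [-0.15,-0.44,0,0,0,0]

```text
time_s: 26.85
ee_pos: [461.5, 29.6, 246.4]
tool_rot: [-0.0, 1.0, -0.001, 0.0]
force: [0.7, 1.1, 0.3]
finger_gap: 0.756
grip_force: 0.0
```

Emit:
step_arm:
  commands:
    - [-0.02,-0.08,0,0,0,0]
    - [-0.04,-0.17,0,0,0,0]
    - [-0.07,-0.26,0,0,0,0]
    - [-0.1,-0.35,0,0,0,0]
    - [-0.106,-0.413,0,0,0,0]

```text
time_s: 27.35
ee_pos: [408.2, 237.1, 246.6]
tool_rot: [-0.001, 1.0, 0.0, 0.0]
force: [0.7, 0.5, 0.1]
finger_gap: 0.752
grip_force: 0.0
```

```bash
sed -i "s/(180,110,45)/(180,255,70)/" h.py; python3 chk.py 7; python3 - <<'E'
from h import *
c=cam('wrist')
for n in('lid4_top','jar4'):
    for r in manip.tip_of(c,n)[:2]: print(n,r['p'],np.array(r['position']),world(c,*r['position']))
E
```

```text
27.35 [408.2 237.1 246.6] [0.7 0.5 0.1] 0.7522205133556868
wrist
black [461.9 247.   23.   61.7] [462.3 247.1  61.7] 1508
drawer {}
top
black [475.  228.6   5.6  60.9] [474.9 228.9  60.7] 8
drawer {'blue': (array([ 605.2, -184.1,   22.6,   75.1]), np.int32(220)), 'green': (array([ 613.3, -281.5,   22.6,   75.2]), np.int32(214)), 'yellow': (array([ 537.6, -190.1,   22.9,   75.2]), np.int32(241)), 'black': (array([ 502.6, -375.8,    7.5,   78.4]), np.int32(7))}
scene
black [467.4 246.9  22.9  60.2] [467.8 247.1  60.1] 142
drawer {'blue': (array([ 605.2, -183.2,   23.2,   74.5]), np.int32(112)), 'green': (array([ 630.3, -281.7,    0. ,   72. ]), np.int32(1)), 'yellow': (array([ 539. , -188.2,   25.8,   74.2]), np.int32(125))}
lid4_top 0.96 [307.1 135.6] [461.90431615 248.03460468  61.72626104]
jar4 0.84 [308.4 135.5] [462.00912081 246.66826261  61.716164  ]
jar4 0.78 [471.1 118.5] [479.47349236  71.34480438  47.79794934]
```

View pics/wrist7.png

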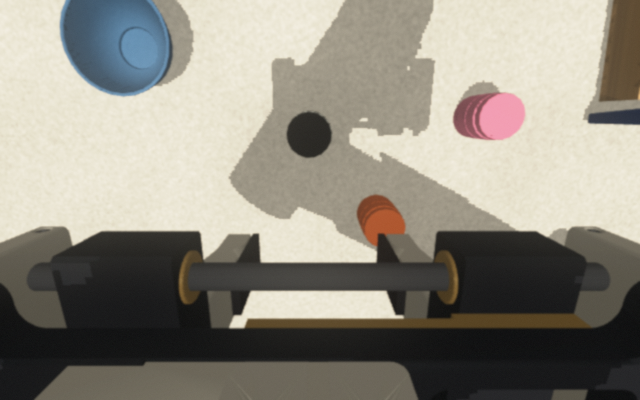

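Only black remains on the bench, at (309,135) in the wrist view, i.e. world (462,247). Pink and orange are not touched.

Emit:
step_arm:
  commands:
    - [0.06,-0.015,0,0,0,0]
    - [0.105,-0.024,0.04,0,0,0]
    - [0.105,-0.024,0.12,0,0,0]
    - [0.105,-0.024,0.2,0,0,0]
    - [0.105,-0.024,0.22,0,0,0]

```text
time_s: 28.15
ee_pos: [460.5, 243.7, 132.3]
tool_rot: [0.002, 1.0, -0.002, -0.003]
force: [-1.4, 0.5, -0.1]
finger_gap: 0.748
grip_force: 0.0
```

Emit:
step_arm:
  commands:
    - [0,0,0.06,0,0,0]
    - [0,0,0.13,0,0,0]
    - [0,0,0.18,0,0,0]
    - [0,0,0.206,0,0,0]
    - [0,0,0.206,0,0,0]

```text
time_s: 28.65
ee_pos: [462.0, 245.9, 32.5]
tool_rot: [0.001, 1.0, -0.001, -0.001]
force: [-0.4, -0.5, 0.5]
finger_gap: 0.752
grip_force: 0.0
```

Emit:
step_arm:
  commands:
    - [0,0,0,0,0,0]
    - [0,0,0,0,0,0]
    - [0,0,0,0,0,0]
    - [0,0,0,0,0,0]
    - [0,0,0,0,0,0]
  jaw: 40

```text
time_s: 29.15
ee_pos: [462.8, 247.4, 34.5]
tool_rot: [-0.001, 1.0, -0.0, 0.001]
force: [-0.9, -0.6, 7.2]
finger_gap: 0.567
grip_force: 20.0
```

Emit:
step_arm:
  commands:
    - [0,0,-0.03,0,0,0]
    - [0,0,-0.1,0,0,0]
    - [0,0,-0.19,0,0,0]
    - [0,0,-0.28,0,0,0]

```text
time_s: 29.55
ee_pos: [461.5, 246.3, 174.7]
tool_rot: [0.0, 1.0, -0.0, -0.0]
force: [1.4, 1.1, -2.3]
finger_gap: 0.566
grip_force: 20.0
```

Emit:
step_arm:
  commands:
    - [0.015,0.09,0,0,0,0]
    - [0.03,0.18,0,0,0,0]
    - [0.045,0.27,0,0,0,0]
    - [0.06,0.36,0,0,0,0]
    - [0.07,0.45,0,0,0,0]

```text
time_s: 30.05
ee_pos: [496.7, 20.2, 173.6]
tool_rot: [-0.0, 1.0, -0.0, 0.0]
force: [0.6, -0.8, -1.4]
finger_gap: 0.568
grip_force: 20.0
```

Emit:
step_arm:
  commands:
    - [0.015,0.09,0,0,0,0]
    - [0.03,0.18,0,0,0,0]
    - [0.045,0.27,0,0,0,0]
    - [0.06,0.36,0,0,0,0]
    - [0.07,0.45,0,0,0,0]

```text
time_s: 30.55
ee_pos: [531.7, -205.0, 173.4]
tool_rot: [-0.0, 1.0, -0.0, 0.0]
force: [0.7, -0.3, -2.2]
finger_gap: 0.568
grip_force: 20.0
```

Emit:
step_arm:
  commands:
    - [0.015,0.09,0,0,0,0]
    - [0.029,0.174,0,0,0,0]
    - [0.029,0.174,0,0,0,0]
    - [0.029,0.174,0.06,0,0,0]
    - [0.029,0.174,0.14,0,0,0]

```text
time_s: 31.05
ee_pos: [547.4, -290.9, 104.5]
tool_rot: [0.0, 1.0, -0.001, 0.002]
force: [-0.1, -0.1, -2.9]
finger_gap: 0.569
grip_force: 20.0
```

Emit:
step_arm:
  commands:
    - [0,0,0.05,0,0,0]
    - [0,0,0.09,0,0,0]
    - [0,0,0.105,0,0,0]
    - [0,0,0.112,0,0,0]
    - [0,0,0.114,0,0,0]

```text
time_s: 31.55
ee_pos: [546.5, -289.5, 48.2]
tool_rot: [-0.0, 1.0, 0.0, 0.0]
force: [-5.2, 7.7, 15.4]
finger_gap: 0.564
grip_force: 20.0
```

Emit:
step_arm:
  commands:
    - [0,0,0,0,0,0]
    - [0,0,0,0,0,0]

```text
time_s: 31.75
ee_pos: [546.6, -289.6, 48.2]
tool_rot: [0.0, 1.0, -0.0, 0.001]
force: [-2.7, 4.7, 6.6]
finger_gap: 0.567
grip_force: 20.0
```

Emit:
step_arm:
  commands:
    - [0,0,0,0,0,0]
    - [0,0,0,0,0,0]
    - [0,0,0,0,0,0]
  jaw: 66

```text
time_s: 32.05
ee_pos: [546.6, -290.3, 46.7]
tool_rot: [0.0, 1.0, -0.0, 0.001]
force: [0.8, -0.6, 0.8]
finger_gap: 0.734
grip_force: 0.0
```

Emit:
step_arm:
  commands:
    - [0,0,-0.06,0,0,0]
    - [0,0,-0.14,0,0,0]
    - [0,0,-0.24,0,0,0]
    - [0,0,-0.34,0,0,0]
    - [0,0,-0.4,0,0,0]

```text
time_s: 32.55
ee_pos: [547.2, -290.9, 250.9]
tool_rot: [0.001, 1.0, -0.0, 0.002]
force: [0.5, 0.6, 0.0]
finger_gap: 0.753
grip_force: 0.0
```

Emit:
step_arm:
  commands:
    - [-0.08,-0.02,0,0,0,0]
    - [-0.16,-0.04,0,0,0,0]
    - [-0.244,-0.07,0,0,0,0]
    - [-0.244,-0.07,0,0,0,0]
    - [-0.244,-0.07,0,0,0,0]
  jaw: 0

```text
time_s: 33.05
ee_pos: [423.7, -255.1, 247.1]
tool_rot: [0.0, 1.0, -0.0, 0.001]
force: [0.3, -0.3, 1.4]
finger_gap: 0.36
grip_force: 0.0
```

```bash
python3 chk.py 8;  python3 - <<'E'
from h import *
np.set_printoptions(precision=1,suppress=True)
for n in('wrist','top'):
    c=cam(n)
    for nm in('drawer_handle','drawer_floor','bowl'):
        for r in manip.tip_of(c,nm)[:1]: print(n,nm,r['p'],np.array(r['position']),world(c,*r['position']))
    W=cloud(c);h=cv2.cvtColor(c['frame'],cv2.COLOR_RGB2HSV)
    g=(h[...,1]<60)&(W[...,2]>48)&(W[...,2]<70)&(W[...,0]>430)&(W[...,0]<490)&(W[...,1]>-310)&(W[...,1]<-190)
    P=W[g]
    if len(P)>5: print('bar',len(P),np.percentile(P,[5,50,95],axis=0))
E
python3 -c "
import cv2;b=cv2.imread('pics/top8.png');cv2.imwrite('pics/t8.png',cv2.resize(b[60:330,180:560],(800,568),interpolation=cv2.INTER_CUBIC))"
```

```text
33.05 [ 423.7 -255.1  247.1] [ 0.3 -0.3  1.4] 0.35999864327111275
wrist
drawer {'blue': (array([ 597.6, -185.6,   21. ,   75.8]), np.int32(590)), 'green': (array([ 598.1, -284. ,   16.8,   75.6]), np.int32(298)), 'yellow': (array([ 558.9, -175.5,   23.6,   75.8]), np.int32(2106)), 'black': (array([ 545. , -289.4,   23.3,   75.7]), np.int32(2005))}
top
drawer {}
scene
drawer {'yellow': (array([ 561.1, -172.7,   24.3,   74.2]), np.int32(96)), 'black': (array([ 546.1, -290.1,   27. ,   74. ]), np.int32(133))}
wrist drawer_handle 0.82 [312.6 144.5] [ 468.3 -249.7   57.7]
wrist drawer_floor 0.6 [245.1  62.2] [ 546.8 -186.6   75.5]
bar 1174 [[ 459.2 -294.4   56.2]
 [ 466.9 -246.9   58.9]
 [ 484.5 -200.9   60.5]]
top bowl 0.6 [205.  185.7] [554.5 438.    4.1]
```

View pics/wrist8.png

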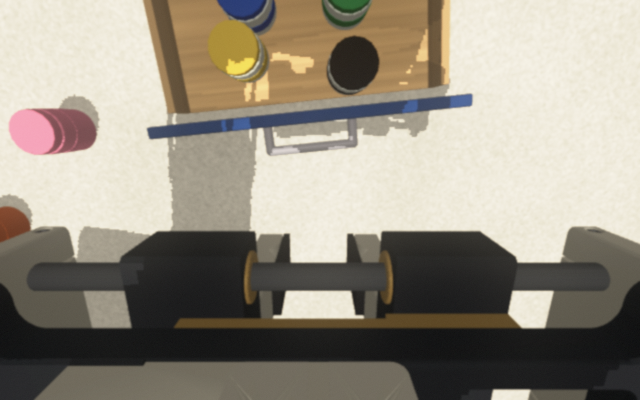

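View pics/t8.png

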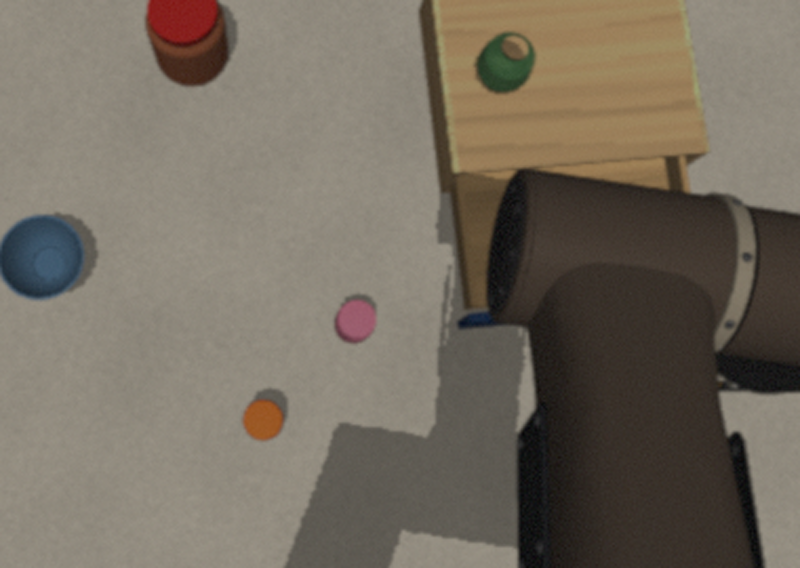

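The wrist view shows all four jars upright in the drawer: blue (245,5), yellow (237,48), green (345,5) and black (353,63). Yellow got nudged about 25 mm but stands upright, within limits, with its lid at 75.8. The handle is at (312,145). The top view shows only pink, orange and the bowl left on the bench. I'm going down in front of the handle and pushing slowly.

Emit:
step_arm:
  commands:
    - [0,0,0.09,0,0,0]
    - [0,0,0.18,0,0,0]
    - [0,0,0.27,0,0,0]
    - [0,0,0.35,0,0,0]
    - [0,0,0.382,0,0,0]

```text
time_s: 34.1
ee_pos: [421.9, -254.6, 51.5]
tool_rot: [-0.001, 1.0, -0.001, -0.003]
force: [0.7, 0.3, 0.3]
finger_gap: 0.002
grip_force: 0.0
```

Emit:
step_arm:
  commands:
    - [0.01,-0.001,0,0,0,0]
    - [0.02,-0.002,0,0,0,0]
    - [0.03,-0.003,0,0,0,0]
    - [0.04,-0.004,0,0,0,0]
    - [0.05,-0.005,0,0,0,0]

```text
time_s: 34.6
ee_pos: [449.3, -252.7, 56.0]
tool_rot: [0.0, 1.0, -0.0, -0.0]
force: [-4.6, -1.2, 3.2]
finger_gap: 0.003
grip_force: 2.5
```

Emit:
step_arm:
  commands:
    - [0.01,-0.001,0,0,0,0]
    - [0.02,-0.002,0,0,0,0]
    - [0.03,-0.003,0,0,0,0]
    - [0.045,-0.0045,0,0,0,0]
    - [0.06,-0.006,0,0,0,0]

```text
time_s: 35.1
ee_pos: [479.2, -249.6, 55.0]
tool_rot: [-0.0, 1.0, -0.0, -0.0]
force: [-5.5, -0.3, 3.6]
finger_gap: 0.001
grip_force: 2.5
```

Emit:
step_arm:
  commands:
    - [0.02,-0.002,0,0,0,0]
    - [0.04,-0.004,0,0,0,0]
    - [0.06,-0.006,0,0,0,0]
    - [0.08,-0.008,0,0,0,0]
    - [0.1,-0.01,0,0,0,0]

```text
time_s: 35.6
ee_pos: [529.5, -244.6, 55.0]
tool_rot: [-0.0, 1.0, -0.0, -0.0]
force: [-4.6, -0.1, 4.0]
finger_gap: 0.008
grip_force: 2.7
```

Emit:
step_arm:
  commands:
    - [0.02,-0.002,0,0,0,0]
    - [0.04,-0.004,0,0,0,0]
    - [0.06,-0.006,0,0,0,0]
    - [0.08,-0.008,0,0,0,0]
    - [0.09,-0.009,0,0,0,0]

```text
time_s: 36.1
ee_pos: [575.2, -240.1, 54.8]
tool_rot: [-0.0, 1.0, -0.0, 0.0]
force: [-5.3, -0.0, 2.2]
finger_gap: 0.004
grip_force: 2.2
```

```bash
python3 - <<'E'
from h import *
np.set_printoptions(precision=1,suppress=True)
s=manip.observe();print(s['time_s'],s['ee_pos'],s['force'])
c=cam('scene','scene9')
a=c['frame'][100:330,100:420]
cv2.imwrite('pics/s9.png',cv2.cvtColor(cv2.resize(a,(800,575),interpolation=cv2.INTER_CUBIC),cv2.COLOR_RGB2BGR))
c=cam('wrist')
W=cloud(c);h=cv2.cvtColor(c['frame'],cv2.COLOR_RGB2HSV)
m=(cv2.inRange(h,(105,90,20),(125,255,255))>0)&(W[...,2]>76)&(W[...,2]<92)
P=W[m];x=np.array([.9952,.0979]);cab=np.array([672.5,-228.4])
print('front top along x rel cabinet face',np.percentile((P[:,:2]-cab)@x,[5,50,95]),len(P))
for r in manip.tip_of(c,'drawer_handle')[:1]: print(r['p'],np.array(r['position']),world(c,*r['position']))
E
```

```text
36.1 [ 575.2 -240.1   54.8] [-5.3 -0.   2.2]
front top along x rel cabinet face [-52.7 -47.1 -42.2] 20143
0.8 [307.3 229.5] [ 595.4 -235.    58.5]
```

View pics/s9.png

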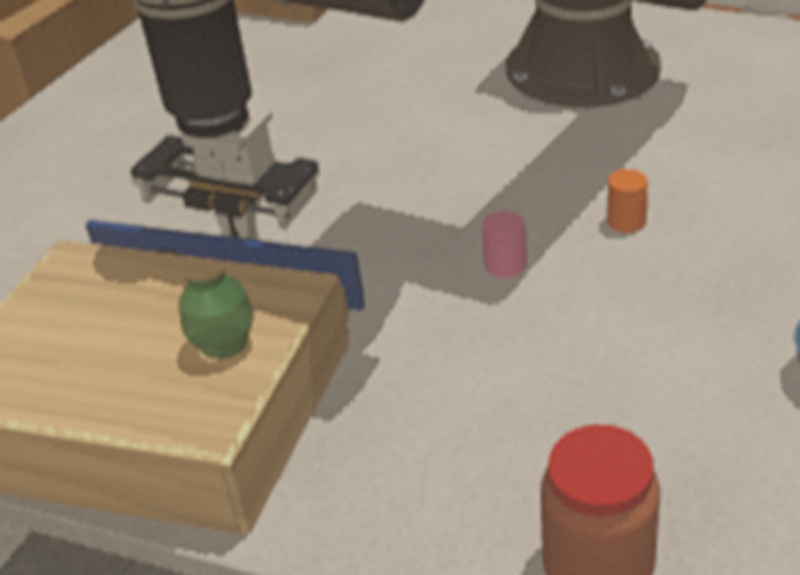

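The front panel is about 41 mm from the cabinet face. I'm pushing on more slowly.

Emit:
step_arm:
  commands:
    - [0.015,-0.0015,0,0,0,0]
    - [0.03,-0.003,0,0,0,0]
    - [0.045,-0.0045,0,0,0,0]
    - [0.058,-0.0058,0,0,0,0]
    - [0.068,-0.0068,0,0,0,0]

```text
time_s: 36.75
ee_pos: [608.3, -236.8, 54.9]
tool_rot: [-0.0, 1.0, -0.0, -0.0]
force: [-3.9, 0.2, 1.7]
finger_gap: 0.006
grip_force: 2.3
```

Emit:
step_arm:
  commands:
    - [0.004,-0.0004,0,0,0,0]
    - [0.008,-0.0008,0,0,0,0]
    - [0.012,-0.0012,0,0,0,0]
    - [0.016,-0.0016,0,0,0,0]
    - [0.018,-0.0018,0,0,0,0]

```text
time_s: 37.25
ee_pos: [617.3, -235.9, 55.0]
tool_rot: [-0.0, 1.0, -0.0, -0.0]
force: [-3.9, 0.5, 0.9]
finger_gap: 0.002
grip_force: 2.0
```

Emit:
step_arm:
  commands:
    - [0.003,-0.0003,0,0,0,0]
    - [0.006,-0.0006,0,0,0,0]
    - [0.009,-0.0009,0,0,0,0]
    - [0.012,-0.0012,0,0,0,0]

```text
time_s: 37.65
ee_pos: [618.7, -235.7, 54.7]
tool_rot: [-0.0, 1.0, -0.001, -0.004]
force: [-19.9, -0.4, 12.6]
finger_gap: 0.004
grip_force: 10.3
```

The drawer is at its stop, with 20 N of contact force. I'm backing off and checking.

Emit:
step_arm:
  commands:
    - [-0.03,0.003,0,0,0,0]
    - [-0.08,0.008,0,0,0,0]
    - [-0.16,0.016,0,0,0,0]
    - [-0.2,0.02,-0.05,0,0,0]
    - [-0.2,0.02,-0.14,0,0,0]

```text
time_s: 38.15
ee_pos: [519.8, -245.1, 123.5]
tool_rot: [-0.001, 1.0, -0.001, -0.002]
force: [1.4, 0.6, 0.5]
finger_gap: 0.005
grip_force: 0.0
```

Emit:
step_arm:
  commands:
    - [0,0,-0.08,0,0,0]
    - [-0.05,-0.06,-0.14,0,0,0]
    - [-0.1,-0.12,-0.2,0,0,0]
    - [-0.1,-0.15,-0.25,0,0,0]
    - [-0.1,-0.15,-0.25,0,0,0]

```text
time_s: 38.65
ee_pos: [476.2, -169.1, 255.6]
tool_rot: [0.0, 1.0, 0.001, 0.006]
force: [0.3, -1.3, 0.1]
finger_gap: 0.002
grip_force: 0.0
```

```bash
python3 - <<'E'
from h import *
np.set_printoptions(precision=1,suppress=True)
s=manip.observe();print(s['time_s'],s['ee_pos'],s['force'])
x=np.array([.9952,.0979]);cab=np.array([672.5,-228.4])
for n in('wrist','scene'):
    c=cam(n,n+'10');W=cloud(c);h=cv2.cvtColor(c['frame'],cv2.COLOR_RGB2HSV)
    m=(cv2.inRange(h,(105,90,20),(125,255,255))>0)&(W[...,2]>76)&(W[...,2]<92)&(W[...,1]<-50)&(W[...,0]>550)
    P=W[m];print(n,len(P))
    if len(P): print('front rel cabinet face',np.percentile((P[:,:2]-cab)@x,[5,50,95]))
    for r in manip.tip_of(c,'bowl')[:1]: print('bowl',r['p'],np.array(r['position']),world(c,*r['position']))
E
```

```text
38.65 [ 476.2 -169.1  255.6] [ 0.3 -1.3  0.1]
wrist 680
front rel cabinet face [-12.  -11.   -6.6]
scene 0
bowl 0.6 [436.4 250.1] [604.  442.1  44. ]
```

View pics/wrist10.png

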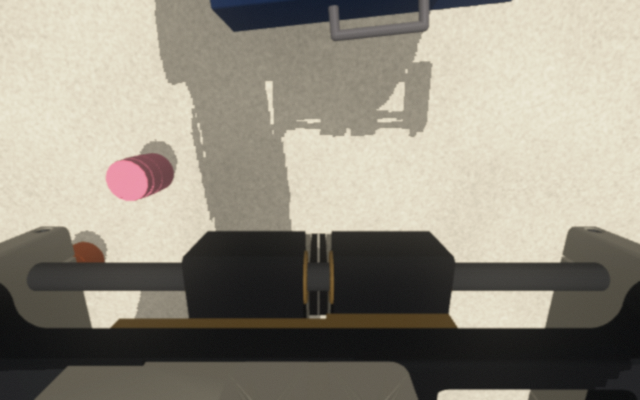

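```bash
python3 - <<'E'
from h import *
np.set_printoptions(precision=1,suppress=True)
c=cam('top');W=cloud(c);h=cv2.cvtColor(c['frame'],cv2.COLOR_RGB2HSV)
x=np.array([.9952,.0979]);cab=np.array([672.5,-228.4])
m=(cv2.inRange(h,(100,80,20),(128,255,255))>0)&(W[...,2]>70)&(W[...,2]<100)&(W[...,1]<-50)&(W[...,0]>550)
P=W[m];print(len(P),np.percentile((P[:,:2]-cab)@x,[5,50,95]))
a=np.hstack([cv2.resize(c['frame'][100:180,370:530],(800,400),interpolation=cv2.INTER_CUBIC)])
cv2.imwrite('pics/t11.png',cv2.cvtColor(a,cv2.COLOR_RGB2BGR))
E
```

```text
Traceback (most recent call last):
IndexError: index -1 is out of bounds for axis 0 with size 0
```

Emit:
step_arm:
  commands:
    - [0.05,0.04,-0.05,0,0,0]
    - [0.1,0.08,-0.1,0,0,0]
    - [0.15,0.12,-0.13,0,0,0]
    - [0.18,0.15,-0.13,0,0,0]
    - [0.18,0.15,-0.13,0,0,0]

```text
time_s: 39.4
ee_pos: [564.7, -247.4, 312.6]
tool_rot: [-0.0, 1.0, -0.002, -0.001]
force: [-1.2, 0.4, -0.4]
finger_gap: 0.006
grip_force: 0.0
```

```bash
python3 - <<'E'
from h import *
np.set_printoptions(precision=1,suppress=True)
c=cam('wrist','wrist11');W=cloud(c);h=cv2.cvtColor(c['frame'],cv2.COLOR_RGB2HSV)
x=np.array([.9952,.0979]);y=np.array([-.0979,.9952]);cab=np.array([672.5,-228.4])
m=(cv2.inRange(h,(100,80,20),(128,255,255))>0)&(W[...,2]>80)&(W[...,2]<90)&(W[...,1]<-50)
P=W[m];print(len(P),np.percentile((P[:,:2]-cab)@x,[1,5,50,95,99]))
m=(W[...,2]>92)&(W[...,2]<100)&(W[...,0]>620)
P=W[m];print('cab top front edge',np.percentile((P[:,:2]-cab)@x,[0.2,1,5]))
E
```

```text
2400 [-11.  -10.4  -5.9  -1.7  -1.1]
cab top front edge [0.6 1.2 4.6]
```

View pics/wrist11.png

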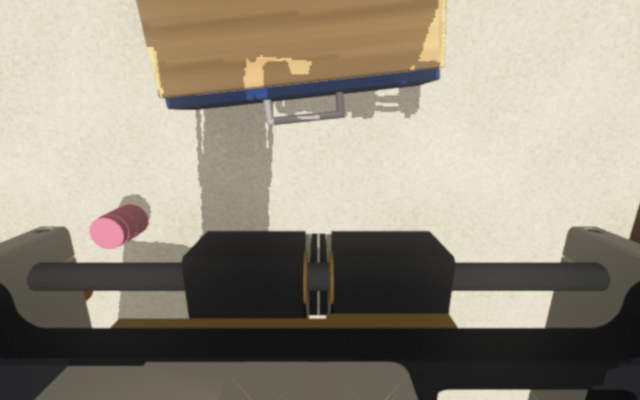

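The blue front (row ~90) sits flush against the cabinet, with panel depth from −11 to −1 mm and no gap. The drawer is home and the arm is clear, so I'm handing in.

```bash
python3 -c "
from bench import manip
print(manip.close_job())"
```

```text
the job is handed in; nothing more can be done
None
```

The job is handed in at about 39 s: all four lids are pressed home, the four jars stood upright in the drawer when last seen before closing, the drawer is fully shut, and the bowl was not touched. The hand-in returned no verdict.

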